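# Put the graded mallets back in order on the rack

### The job

The five mallets belong on the five-fork rack in order of size, one to a fork; the smallest and the largest already hang at its two ends and show which way the row runs, so leave those two where they are. Hang the two mallets from the small stand where they belong, first moving the one on the middle fork to its own place if it is not the middle size, so that the whole row is graded from end to end. Each must hang at rest, head square across its two prongs and handle down between them; do not drop or lay down a mallet, knock its neighbours or disturb the other things on the bench.

Things in the scene. Friction and masses are not known exactly. Their poses are not given: they have to be found in the camera images.
- mallet_a: the smallest of five like wooden mallets: dark block head 20 mm thick (x), 46 long (y), 32 high (z); pale straight handle 14 x 12 mm (x, y), 60 mm long below the head; about 70 g. Hangs head up, handle down (z up). Origin: centre of the head's underside. Take it from above by the upper half of the head, across its thickness. Hangs at one end of the rack (left or right) and stays there
- mallet_b: the second smallest of five like wooden mallets: dark block head 22 mm thick (x), 52 long (y), 35 high (z); pale straight handle 14 x 12 mm (x, y), 80 mm long below the head; about 100 g. Hangs head up, handle down (z up). Origin: centre of the head's underside. Take it from above by the upper half of the head, across its thickness. Starts on the middle fork of the rack or in one of the two places of the stand
- mallet_c: the middle-sized of five like wooden mallets: dark block head 24 mm thick (x), 58 long (y), 38 high (z); pale straight handle 14 x 12 mm (x, y), 100 mm long below the head; about 130 g. Hangs head up, handle down (z up). Origin: centre of the head's underside. Take it from above by the upper half of the head, across its thickness. Starts on the middle fork of the rack or in one of the two places of the stand
- mallet_d: the second largest of five like wooden mallets: dark block head 26 mm thick (x), 64 long (y), 41 high (z); pale straight handle 14 x 12 mm (x, y), 120 mm long below the head; about 160 g. Hangs head up, handle down (z up). Origin: centre of the head's underside. Take it from above by the upper half of the head, across its thickness. Starts on the middle fork of the rack or in one of the two places of the stand
- mallet_e: the largest of five like wooden mallets: dark block head 28 mm thick (x), 70 long (y), 44 high (z); pale straight handle 14 x 12 mm (x, y), 140 mm long below the head; about 190 g. Hangs head up, handle down (z up). Origin: centre of the head's underside. Take it from above by the upper half of the head, across its thickness. Hangs at one end of the rack (left or right) and stays there
- rack: fixed wooden rack with five forks, 410 mm long along its y; origin on the bench below the middle fork. Base board 14 mm thick, x = -20 to 70 mm. The rail that carries the forks lies at x = 36 to 54 mm (behind), its top 165 mm above the bench, level with the forks, on a post at each end. Mallets start square to it within 0.03 rad
- stand: fixed 2-place stand, 170 mm long, parallel to the rack, nearer the robot; prongs of the same make, height and gap but pointing to +x (the rack), 40 to 51 mm past the seats; rail at x = -36 to -54 mm, base x = -70 to 20 mm. Origin on the bench midway between the places; mallets rest at y = +45 and -45 mm, 165 mm up, and can be lifted straight up
- rack_fork1 (a point): seat of fork 1, left end; point midway between its prongs, level with their tops, where a mallet's origin belongs; axes as the rack's; forks 80 mm apart
- rack_fork2 (a point): seat of fork 2; point midway between its prongs, level with their tops, where a mallet's origin belongs; axes as the rack's; forks 80 mm apart
- rack_fork3 (a point): seat of fork 3, the middle one: each fork is a pair of level steel prongs 8 mm thick, 18 mm clear between, sticking out of the rail towards -x (the robot) to x = -51 mm; the last 10 mm turn up to 7 mm above the seat. Mallets come in or out straight up and down, or along x over the tips. point midway between its prongs, level with their tops, where a mallet's origin belongs; axes as the rack's; forks 80 mm apart
- rack_fork4 (a point): seat of fork 4; point midway between its prongs, level with their tops, where a mallet's origin belongs; axes as the rack's; forks 80 mm apart
- rack_fork5 (a point): seat of fork 5, right end; point midway between its prongs, level with their tops, where a mallet's origin belongs; axes as the rack's; forks 80 mm apart
- dropper_bottle: squat round flux bottle with a screw cap, 59 mm across, 133 mm tall, standing at the left end of the gap between rack and stand; origin at the centre of its underside. Bystander
- cutting_oil: small white bottle with a screw cap, 35 mm across, 73 mm tall, standing beside the stand's left end; origin at the centre of its underside. Bystander
- tin_1: flat round yellow-brown tin, 62 mm across, 24 mm tall, on the bench between rack and stand; origin at the centre of its underside. Bystander
- foil_roll_a: thin flat ring of copper foil, 85 mm across, 5 mm tall, on the bench between rack and stand; origin at the centre of its underside. Bystander
Things that resemble listed ones, but are neither listed nor needed, are in the scene too. What is shaped like the mallet_b but purple or turquoise is not meant.

How it is judged:
By the outcome, as a careful person would: the job done as asked, in the order asked, and still so for the second after the job is handed in, with the robot touching nothing.
It also fails if it takes over 67 s, if anything falls off the work surface, if the arm or the gripper's body presses on something with over 40 N, if the wrist force passes 120 N, or if a joint passes its speed limit or range.

### The arm

A 6-joint arm with a two-finger parallel gripper is mounted at the origin on a cart in front of the work surface, level with it; the furniture and walls round the work are solid. World frame = base frame: x ahead of the robot, y to its left, z up, the work surface at z = 0. Lengths are in m, angles in degrees, forces in N, time in s.
With the tool pointing down it reaches from about 0.35 to 0.875 m from the base axis. Payload 4.2 kg.
Tool frame: the origin (TCP) lies at the very end of the fingers, on their centre line; the grasp point (between the pads) lies 19 mm behind it; z points along the fingers, y is the direction in which the jaws open and shut (so a half turn about z gives the same grasp; the last joint's range is limited). The gripper opens to 87 mm and grips with 3 to 60 N. Pads are 19 mm wide; open, the fingers measure 117 mm over their backs; the gripper's body (75 mm by 190 mm) begins 51 mm behind the grasp point.
Start: joints at [91.65, 22.042, 0.453, 0, -68.411, -14.817], TCP at [0.142, 0.609, 0.223] pointing down, gripper open.
Joint ranges: [-179.83, 179.83], [-69.29, 118.12], [-61.27, 80.66], [-181.25, 117.63], [-171.15, -9.14], [-177.46, 177.46]. Speed limits (degrees/s): [159.86, 159.86, 180, 180, 180, 180].

### API

Orientations are given as a 3x3 rotation matrix whose columns are the frame's x, y, z axes.
In Python, from station import r, imaging gives the robot as it stands. The module is installed in compiled form; this text tells all that it offers.
- The arm moves only by the tool move_arm, never from a script. Its argument "motion" is one flat list of numbers, 7 for each row, row after row: the shift along the tool's x, y, z in units of 40 mm (1.0 is 40 mm), then the turn, a rotation vector about the tool's x, y, z in units of 5 degrees (1.0 is 5 degrees), then the gripper's target within -1 to 1 (shut at 1, half-way at 0, fully open at -1). In form: [dx, dy, dz, wx, wy, wz, gripper, dx, dy, dz, wx, wy, wz, gripper, ...]. A call has 1 to 20 rows; each row is the pose to reach, as a shift and turn from the pose measured when the call began, along the tool's axes at that moment; what a row does not reach only later rows make up. A row lasts 1/12 s, in which the tool goes at most 41.7 mm and 7.16 degrees, less where a joint would pass 70% of its speed; a pose out of reach is approached as far as the arm can. A call with a gripper value outside its range is refused whole. The fingers move at their own pace and stop on an object; the grip force is fixed at half the most. Time passes only in rows, so rows that repeat a pose let the fingers close. It gives the time, the measured TCP pose, the force and the opening at its end, in the units of the state.
- r.sense(): the state, without advancing time (a new reading comes with each control period).
- imaging.capture(name): name is "side" or "top"; returns the picture (420x560x3 uint8, blue, green, red); there is no depth.
- imaging.camera_params(name): a dict with "intrinsics" (3x3 intrinsics, pixels), "k1" (the pictures are not rectified: a ray, as slopes to the right and down, at radius r is drawn at 1 + k1 r^2 times it, then the intrinsics apply), "world_from_camera" (4x4, takes a point from camera to world coordinates). Camera axes: x right, y down, z forward; pixel columns grow to the right and rows downward; lengths in m; the calibration is good to about 2 mm. A picture is of the moment at which its call begins. camera_params takes no time and is no camera call.
- r.finish_job(): hands the job in, once; it reports no verdict.
The state is a dict: "time_s": time; "joints": joint angles; "joint_velocities": joint speeds; "effort": joint torques, N m; "tcp_pos": TCP position; "ee_rot": TCP orientation; "wrist_force": force on the tool from outside, world axes, zero at the start; "moment": the same for the moment, N m; "gripper_width": opening from 0.0 (shut) to 1.0 (fully open).
Only numpy, scipy, OpenCV 4.12 (cv2) and the standard library are available. Lean on these libraries where they do the work, as an engineer would, in place of code of your own. Each camera call takes 0.05 s, during which the arm holds its last target.

## Working session

There is one attempt and no reset: what is moved stays moved. The work goes in short steps, Python scripts to look and compute and a tool call to move; the robot and the scene stay as the last step left them, time stands still between calls to the robot, and variables do not carry over. Pictures are saved under pics/ and viewed, and the job is handed in when it is done.

Besides the shell and the picture viewer there is one more tool, called after "Request:" as name(argument=value, ...) on one line, values as JSON. move_arm: Moves the arm, as the interface text tells. Its arguments: {"type":"object","properties":{"motion":{"type":"array","items":{"type":"number"}}},"required":["motion"]}

```bash
mkdir -p pics; python3 - <<'E'
from station import r, imaging
import cv2,numpy as np
np.set_printoptions(precision=4,suppress=True)
for n in("side","top"):
    im=imaging.capture(n); cv2.imwrite(f"pics/{n}0.png",im)
    p=imaging.camera_params(n); print(n,p["intrinsics"],p["k1"]);print(p["world_from_camera"])
s=r.sense();print(s)
E
```

```text
side [[430.4209   0.     283.475 ]
 [  0.     430.4209 209.5353]
 [  0.       0.       1.    ]] 0.010027190420884739
[[-0.8567 -0.357   0.3723  0.1998]
 [-0.5158  0.5905 -0.6207  0.8372]
 [ 0.0018 -0.7238 -0.69    0.8186]
 [ 0.      0.      0.      1.    ]]
top [[496.9367   0.     277.8747]
 [  0.     496.9367 209.6149]
 [  0.       0.       1.    ]] -0.10178703571449797
[[-0.0734 -0.9711  0.2269  0.3548]
 [-0.9973  0.0722 -0.0136  0.1978]
 [-0.0032 -0.2273 -0.9738  1.1198]
 [ 0.      0.      0.      1.    ]]
{'time_s': 0.1, 'joints': array([ 91.6496,  22.0862,   0.3873,  -0.0262, -68.411 , -14.817 ]), 'joint_velocities': array([-0.0038, -0.0331,  0.357 ,  0.1104, -0.0014, -0.0446]), 'effort': array([ -0.    , -39.169 ,  18.7935,   4.2318,   0.0135,  -0.0001]), 'tcp_pos': array([0.1422, 0.608 , 0.2216]), 'ee_rot': array([[ 0.9737, -0.228 , -0.0004],
       [-0.228 , -0.9737, -0.0019],
       [ 0.0001,  0.002 , -1.    ]]), 'wrist_force': array([-0.3288, -0.3678, -0.4421]), 'moment': array([-0.0177, -0.0025, -0.0116]), 'gripper_width': 0.9998755227368968}
```

View pics/side0.png

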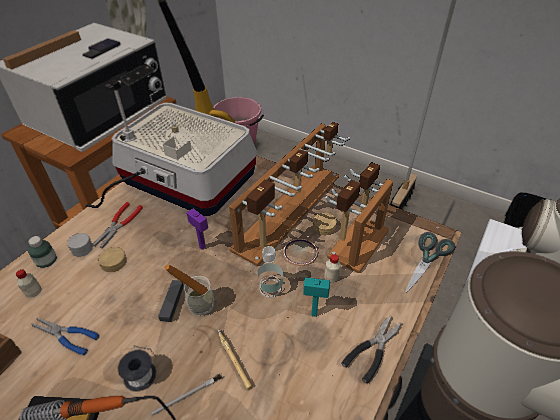

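View pics/top0.png

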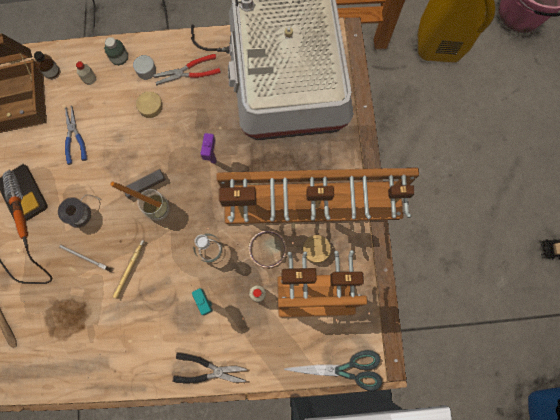

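```bash
python3 - <<'E'
import cv2
a=cv2.imread("pics/top0.png")[160:330,190:430]
cv2.imwrite("pics/c1.png",cv2.resize(a,None,fx=3.3,fy=3.3,interpolation=cv2.INTER_CUBIC))
b=cv2.imread("pics/side0.png")[110:300,180:420]
cv2.imwrite("pics/c2.png",cv2.resize(b,None,fx=3.1,fy=3.1,interpolation=cv2.INTER_CUBIC))
E
```

```text
(no output)
```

View pics/c1.png

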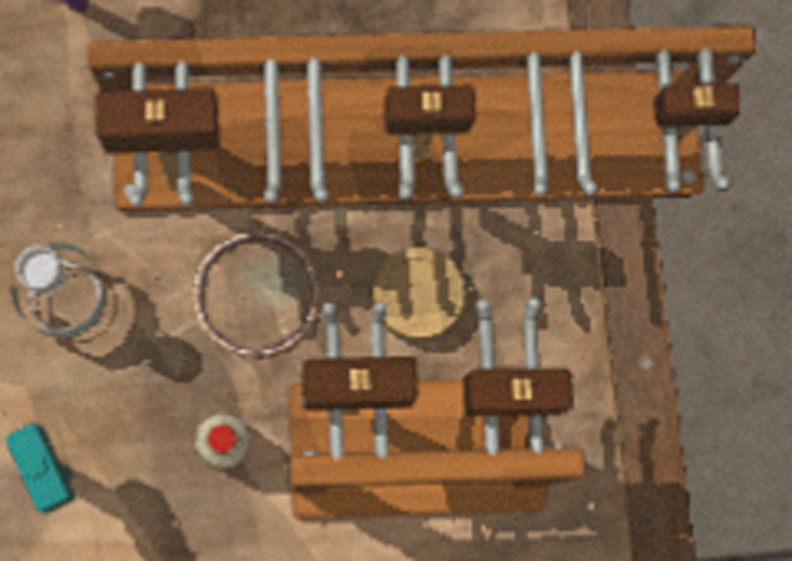

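View pics/c2.png

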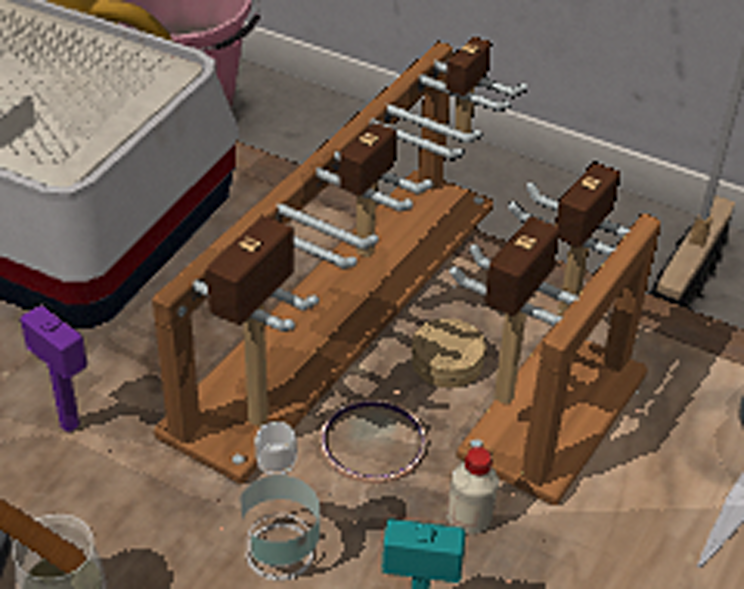

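```bash
cat > h.py <<'E'
import numpy as np,cv2
from station import r,imaging
np.set_printoptions(precision=4,suppress=True)
P={n:imaging.camera_params(n) for n in("side","top")}
def proj(n,X):
    p=P[n];T=np.linalg.inv(p["world_from_camera"]);X=np.atleast_2d(X)
    c=X@T[:3,:3].T+T[:3,3];s=c[:,:2]/c[:,2:];s=s*(1+p["k1"]*(s**2).sum(1,keepdims=True))
    K=p["intrinsics"];return s*[K[0,0],K[1,1]]+K[:2,2]
def back(n,uv,z):
    p=P[n];K=p["intrinsics"];d=(np.atleast_2d(uv)-K[:2,2])/[K[0,0],K[1,1]];s=d.copy()
    for _ in range(20): s=d/(1+p["k1"]*(s**2).sum(1,keepdims=True))
    W=p["world_from_camera"];D=np.c_[s,np.ones(len(s))]@W[:3,:3].T;o=W[:3,3]
    return o+D*((z-o[2])/D[:,2:])
S={'a':(.020,.046,.032,.06),'b':(.022,.052,.035,.08),'c':(.024,.058,.038,.10),'d':(.026,.064,.041,.12),'e':(.028,.070,.044,.14)}
def box(k,x,y,yaw,z=.165):
    a,b,h,_=S[k];c,s=np.cos(yaw),np.sin(yaw)
    return np.array([[x+c*i*a/2-s*j*b/2,y+s*i*a/2+c*j*b/2,z+m*h] for i in(-1,1) for j in(-1,1) for m in(0,1)])
def mask(im):
    f=im.astype(float);b,g,R=f[...,0],f[...,1],f[...,2]
    v=R; return ((R<115)&(R>1.35*b)&(R>g*1.15)&(R>25)).astype(np.uint8)
E
python3 - <<'E'
from h import *
for n in("top","side"):
    im=cv2.imread(f"pics/{n}0.png");m=mask(im)
    if n=="top": m=m[160:330,190:430];
    else: m=m[110:300,180:420]
    cv2.imwrite(f"pics/m_{n}.png",cv2.resize(m*255,None,fx=3,fy=3,interpolation=0))
# rough: centre tops in full pixel (crop/3.3+offset)
for k,u in {'e':(157,112),'b':(430,103),'a':(700,100),'d':(360,378),'c':(520,388)}.items():
    print(k,back("top",[[190+u[0]/3.3,160+u[1]/3.3]],.165+S[k][2]))
E
```

```text
e [[0.6032 0.2591 0.209 ]]
b [[0.5992 0.1011 0.2   ]]
a [[ 0.5903 -0.0577  0.197 ]]
d [[0.4428 0.1552 0.206 ]]
c [[0.4307 0.0664 0.203 ]]
```

```bash
python3 -c "
import cv2,numpy as np
a=cv2.imread('pics/m_top.png');b=cv2.imread('pics/m_side.png')
cv2.imwrite('pics/mm.png',cv2.resize(np.vstack([a,b]),None,fx=.55,fy=.55))"
```

```text
(no output)
```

View pics/mm.png

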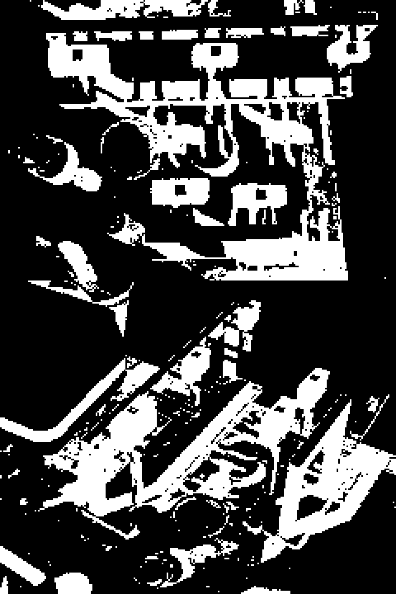

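```bash
python3 - <<'E'
from h import *
im=cv2.imread("pics/top0.png")
def s(u,v): return im[int(160+v/3.3),int(190+u/3.3)]
for q in [(130,110),(130,140),(200,110),(400,100),(430,125),(330,375),(500,400),(300,200),(430,190),(600,250),(520,500),(470,265),(690,118)]: print('t',q,s(*q))
im=cv2.imread("pics/side0.png")
def s(u,v): return im[int(110+v/3.1),int(180+u/3.1)]
for q in [(225,290),(270,270),(250,230),(355,170),(385,160),(505,285),(540,270),(570,220),(600,200),(460,80),(300,350),(420,230)]: print('s',q,s(*q))
E
```

```text
t (130, 110) [36 62 98]
t (130, 140) [27 38 55]
t (200, 110) [41 60 99]
t (400, 100) [33 55 87]
t (430, 125) [31 45 59]
t (330, 375) [31 53 89]
t (500, 400) [27 53 89]
t (300, 200) [33 53 79]
t (430, 190) [34 53 82]
t (600, 250) [51 74 97]
t (520, 500) [ 33  68 103]
t (470, 265) [ 77  99 120]
t (690, 118) [27 36 50]
s (225, 290) [19 31 53]
s (270, 270) [14 22 38]
s (250, 230) [30 44 75]
s (355, 170) [19 30 51]
s (385, 160) [12 20 36]
s (505, 285) [19 29 46]
s (540, 270) [16 22 37]
s (570, 220) [21 32 52]
s (600, 200) [11 18 33]
s (460, 80) [22 32 54]
s (300, 350) [ 61 101 154]
s (420, 230) [ 61  98 149]
```

```bash
cat >> h.py <<'E'
from scipy.optimize import minimize
from scipy.ndimage import map_coordinates
def outl(n,pts,off,step=.5):
    h=cv2.convexHull(proj(n,pts).astype(np.float32)).reshape(-1,2).astype(float)
    c=h.mean(0);o=[];q=[]
    for a,b in zip(h,np.roll(h,-1,0)):
        L=np.linalg.norm(b-a); 
        if L<2: continue
        nn=np.array([b[1]-a[1],a[0]-b[0]])/L
        if nn@((a+b)/2-c)<0: nn=-nn
        t=np.linspace(.08,.92,max(3,int(L/step)))[:,None];p=a+t*(b-a)
        o.append(p+nn*off);q.append(p-nn*off)
    return np.vstack(o),np.vstack(q)
def score(ims,k,v,z=.165,off=1.2):
    s=0
    for n,im in ims.items():
        o,i=outl(n,box(k,v[0],v[1],v[2],z),off)
        g=lambda p:map_coordinates(im,[p[:,1],p[:,0]],order=1,mode='nearest')
        s+=np.clip(g(o)-g(i),-20,40).mean()
    return s
def fit(ims,k,x,y,z=.165,yaw0=0):
    best=None
    for yaw in yaw0+np.array([-.06,-.03,0,.03,.06]):
      for dx in(-.006,-.003,0,.003,.006):
        for dy in(-.006,-.003,0,.003,.006):
          s=score(ims,k,(x+dx,y+dy,yaw),z)
          if best is None or s>best[0]: best=(s,(x+dx,y+dy,yaw))
    q=minimize(lambda u:-score(ims,k,np.array(u)/[1,1,.05**-1*.05],z),best[1],method='Nelder-Mead',options=dict(initial_simplex=np.array(best[1])+np.array([[0,0,0],[.003,0,0],[0,.003,0],[0,0,.04]]),xatol=1e-5))
    return -q.fun,q.x
def load(t,which=("top","side")):
    return {n:cv2.GaussianBlur(cv2.imread(f"pics/{n}{t}.png"),(3,3),0).astype(float).max(2) for n in which}
E
python3 - <<'E'
from h import *
T=dict(e=(.6032,.2591),b=(.5992,.1011),a=(.5903,-.0577),d=(.4428,.1552),c=(.4307,.0664))
for w in(("top","side"),("top",),("side",)):
    ims=load(0,w)
    for k,(x,y) in T.items():
        out=[]
        for kk in({'a':'ab','b':'abc','c':'bcd','d':'cde','e':'de'}[k] if len(w)==2 else k):
            s,v=fit(ims,kk,x,y,yaw0=.08);out.append((kk,round(s,1),v))
        print(w,k,out)
E
```

```text
('top', 'side') e [('d', np.float64(60.2), array([ 0.6051,  0.26  , -0.0605])), ('e', np.float64(64.2), array([ 0.604 ,  0.2594, -0.0553]))]
('top', 'side') b [('a', np.float64(61.1), array([ 0.6018,  0.0999, -0.0846])), ('b', np.float64(66.9), array([0.6007, 0.1023, 0.0021])), ('c', np.float64(54.2), array([0.6   , 0.0962, 0.0831]))]
('top', 'side') a [('a', np.float64(54.9), array([ 0.593 , -0.0587, -0.0167])), ('b', np.float64(46.2), array([ 0.5932, -0.0608,  0.0912]))]
('top', 'side') d [('c', np.float64(58.7), array([ 0.4426,  0.1583, -0.0631])), ('d', np.float64(68.5), array([ 0.4426,  0.1556, -0.0384])), ('e', np.float64(54.0), array([ 0.442 ,  0.1554, -0.0124]))]
('top', 'side') c [('b', np.float64(53.7), array([ 0.4307,  0.0667, -0.0762])), ('c', np.float64(68.7), array([ 0.4307,  0.0651, -0.0492])), ('d', np.float64(54.4), array([0.43  , 0.0707, 0.0062]))]
('top',) e [('e', np.float64(30.5), array([ 0.6036,  0.2598, -0.0425]))]
('top',) b [('b', np.float64(38.5), array([ 0.6003,  0.1007, -0.0548]))]
('top',) a [('a', np.float64(26.0), array([ 0.5931, -0.0581, -0.0226]))]
('top',) d [('d', np.float64(39.8), array([ 0.4418,  0.1556, -0.0459]))]
('top',) c [('c', np.float64(37.1), array([ 0.4304,  0.0669, -0.0707]))]
('side',) e [('e', np.float64(36.8), array([ 0.6054,  0.2563, -0.0185]))]
('side',) b [('b', np.float64(30.4), array([0.6013, 0.1009, 0.0392]))]
('side',) a [('a', np.float64(29.9), array([ 0.5924, -0.0605, -0.0743]))]
('side',) d [('d', np.float64(28.8), array([ 0.4425,  0.1565, -0.0341]))]
('side',) c [('c', np.float64(33.0), array([ 0.4312,  0.0639, -0.0254]))]
```

```bash
python3 - <<'E'
from h import *
# rail top edges refined: find via overlay; first by picks
f=lambda u:[190+u[0]/3.3,160+u[1]/3.3]
pk=dict(bl=(90,43),br=(753,27),fl=(92,70),fr=(755,53))
for k,u in pk.items(): print(k,back("top",[f(u)],.165))
for k,u in dict(stl=(293,452),str=(583,449),sbl=(293,486),sbr=(583,475)).items(): print(k,back("top",[f(u)],.165))
# fork tips centre pixels (tip end), z~.168
for i,(u,w) in enumerate([((137,192),(185,195)),((272,195),(318,195)),((405,192),(453,190)),((540,188),(588,187)),((673,185),(720,185))]):
    A=back("top",[f(u),f(w)],.170);print(i+1,A,A.mean(0)[:2])
for u in [(329,308),(377,312),(485,305),(532,303)]: print(back("top",[f(u)],.17))
E
```

```text
bl [[0.6617 0.3005 0.165 ]]
br [[ 0.6422 -0.1058  0.165 ]]
fl [[0.6445 0.3001 0.165 ]]
fr [[ 0.6256 -0.1046  0.165 ]]
stl [[0.4071 0.1953 0.165 ]]
str [[0.3959 0.0281 0.165 ]]
sbl [[0.3877 0.1967 0.165 ]]
sbr [[0.3811 0.0297 0.165 ]]
1 [[0.5657 0.2763 0.17  ]
 [0.5617 0.248  0.17  ]] [0.5637 0.2621]
2 [[0.5579 0.1965 0.17  ]
 [0.5559 0.1694 0.17  ]] [0.5569 0.183 ]
3 [[0.5539 0.1178 0.17  ]
 [0.553  0.0893 0.17  ]] [0.5534 0.1036]
4 [[0.5503 0.0376 0.17  ]
 [0.5488 0.0089 0.17  ]] [0.5496 0.0232]
5 [[ 0.5462 -0.0421  0.17  ]
 [ 0.5441 -0.0704  0.17  ]] [ 0.5451 -0.0562]
[[0.4882 0.1682 0.17  ]]
[[0.4838 0.1405 0.17  ]]
[[0.4831 0.0772 0.17  ]]
[[0.4822 0.0496 0.17  ]]
```

```bash
cat >> h.py <<'E'
from scipy.spatial.transform import Rotation as Ro
YAW=-.045
def tgt(x,y,z,yaw=YAW):
    s=r.sense();R=s["ee_rot"];c,q=np.cos(yaw),np.sin(yaw)
    ty=np.array([-c,-q,0]);tz=np.array([0,0,-1.]);Rt=np.c_[np.cross(ty,tz),ty,tz]
    d=R.T@(np.array([x,y,z])-s["tcp_pos"])/.04
    w=Ro.from_matrix(R.T@Rt).as_rotvec(degrees=True)/5
    print("t",round(s["time_s"],2),"tcp",s["tcp_pos"],"F",s["wrist_force"],"w",round(s["gripper_width"]*87,1),"->",np.round(np.r_[d,w],3))
def fork(i,dx=0,O=(.5995,.1005)):
    c,q=np.cos(YAW),np.sin(YAW);l=(3-i)*.08
    return np.array([O[0]+c*dx-q*l,O[1]+q*dx+c*l])
E
python3 - <<'E'
from h import *
print([fork(i) for i in range(1,6)])
tgt(.25,.45,.32);tgt(.6005,.1015,.28)
E
```

```text
[array([0.6067, 0.2603]), array([0.6031, 0.1804]), array([0.5995, 0.1005]), array([0.5959, 0.0206]), array([ 0.5923, -0.0593])]
t 0.1 tcp [0.1422 0.608  0.2216] F [-0.3288 -0.3678 -0.4421] w 87.0 -> [ 3.524  3.238 -2.454  0.018 -0.016 15.88 ]
t 0.1 tcp [0.1422 0.608  0.2216] F [-0.3288 -0.3678 -0.4421] w 87.0 -> [14.042  9.721 -1.441  0.018 -0.016 15.88 ]
```

Request:
move_arm(motion=[0,0,-1.5,0,0,1,-0.15,1,0.8,-2.2,0,0,2,-0.15,2,1.5,-2.4,0,0,3,-0.15,2.8,2,-2.4,0,0,4.2,-0.15,3.6,2.5,-2.4,0,0,5.5,-0.15,4.4,3,-2.4,0,0,6.8,-0.15,5.2,3.6,-2.4,0,0,8,-0.15,6,4.1,-2.4,0,0,9.2,-0.15,6.8,4.7,-2.4,0,0,10.5,-0.15,7.6,5.2,-2.4,0,0,11.8,-0.15,8.4,5.8,-2.4,0,0,13,-0.15,9.2,6.4,-2.4,0,0,14,-0.15,10,7,-2.4,0,0,15,-0.15,10.8,7.6,-2.4,0,0,15.88,-0.15,11.6,8.1,-2.3,0,0,15.88,-0.15,12.4,8.7,-2.2,0,0,15.88,-0.15,13.2,9.2,-2,0,0,15.88,-0.15,14.04,9.72,-1.6,0,0,15.88,-0.15,14.04,9.72,-1.44,0,0,15.88,-0.15,14.04,9.72,-1.44,0,0,15.88,-0.15])

```text
time_s: 1.77
tcp_pos: [0.6001, 0.0996, 0.2762]
ee_rot: [[-0.049, -0.999, -0.007], [-0.999, 0.049, -0.004], [0.004, 0.007, -1.0]]
wrist_force: [-0.3, 1.0, -0.6]
gripper_width: 0.574
```

```bash
python3 - <<'E'
from h import *
tgt(.6005,.1015,.28);tgt(.6005,.1015,.177)
E
```

```text
t 1.77 tcp [0.6001 0.0996 0.2762] F [-0.3184  0.9564 -0.6184] w 50.0 -> [-0.049 -0.008 -0.096  0.079 -0.046 -0.045]
t 1.77 tcp [0.6001 0.0996 0.2762] F [-0.3184  0.9564 -0.6184] w 50.0 -> [-0.059 -0.026  2.479  0.079 -0.046 -0.045]
```

Request:
move_arm(motion=[-0.05,-0.02,0.5,0.08,-0.05,-0.05,-0.15,-0.05,-0.02,1.0,0.08,-0.05,-0.05,-0.15,-0.05,-0.02,1.4,0.08,-0.05,-0.05,-0.15,-0.05,-0.02,1.6,0.08,-0.05,-0.05,-0.15,-0.05,-0.02,1.6,0.08,-0.05,-0.05,-0.15,-0.05,-0.02,1.6,0.08,-0.05,-0.05,-0.15])

```text
time_s: 2.27
tcp_pos: [0.6006, 0.102, 0.213]
ee_rot: [[-0.043, -0.999, 0.001], [-0.999, 0.043, 0.0], [-0.0, -0.001, -1.0]]
wrist_force: [-0.4, 0.9, 0.5]
gripper_width: 0.574
```

```bash
python3 - <<'E'
from h import *
for n in("side","top"): cv2.imwrite(f"pics/{n}1.png",imaging.capture(n))
tgt(.6005,.1015,.177)
a=cv2.imread("pics/top1.png")[130:330,190:430];b=cv2.imread("pics/side1.png")[60:260,200:440]
cv2.imwrite("pics/d1.png",cv2.resize(np.hstack([a,b]),(800,333),interpolation=cv2.INTER_CUBIC))
E
```

```text
t 2.37 tcp [0.6012 0.102  0.214 ] F [ 0.993  -0.2072 -0.0162] w 49.8 -> [ 0.014  0.02   0.924 -0.035  0.014  0.016]
```

View pics/d1.png

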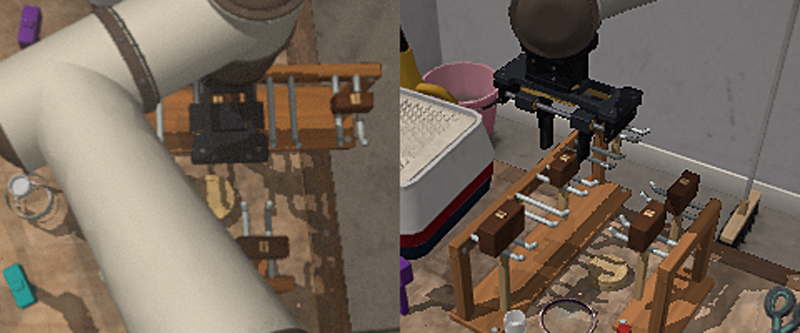

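```bash
python3 - <<'E'
from h import *
im=cv2.imread("pics/side1.png");
print(proj("side",[[.6012,.102,.214],[.6007,.1015,.2]]))
cv2.imwrite("pics/d2.png",cv2.resize(im[80:180,250:370],None,fx=6,fy=6,interpolation=cv2.INTER_CUBIC))
E
```

```text
[[297.8922 150.6732]
 [298.031  155.4077]]
```

View pics/d2.png

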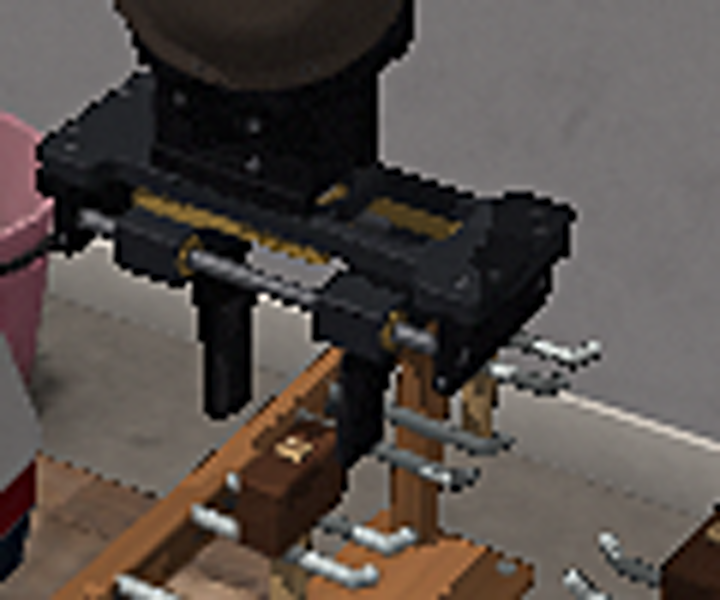

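Request:
move_arm(motion=[0.01,0.01,0.4,-0.03,0,0,-0.15,0.01,0.01,0.7,-0.03,0,0,-0.15,0.01,0.01,0.9,-0.03,0,0,-0.15,0.01,0.01,0.92,-0.03,0,0,-0.15,0.01,0.01,0.92,-0.03,0,0,-0.15])

```text
time_s: 2.78
tcp_pos: [0.6011, 0.1016, 0.1775]
ee_rot: [[-0.043, -0.999, 0.001], [-0.999, 0.043, 0.001], [-0.001, -0.001, -1.0]]
wrist_force: [0.5, 0.1, -0.2]
gripper_width: 0.565
```

```bash
python3 - <<'E'
from h import *
tgt(.6005,.1015,.177)
E
```

```text
t 2.78 tcp [0.6011 0.1016 0.1775] F [ 0.4988  0.0662 -0.2162] w 49.2 -> [ 0.004  0.015  0.013 -0.009  0.012  0.018]
```

Request:
move_arm(motion=[0,0,0,0,0,0,1,0,0,0,0,0,0,1,0,0,0,0,0,0,1,0,0,0,0,0,0,1,0,0,0,0,0,0,1,0,0,0,0,0,0,1])

```text
time_s: 3.28
tcp_pos: [0.6012, 0.1017, 0.1778]
ee_rot: [[-0.043, -0.999, 0.001], [-0.999, 0.043, 0.001], [-0.001, -0.001, -1.0]]
wrist_force: [0.2, 0.1, 0.7]
gripper_width: 0.251
```

```bash
python3 - <<'E'
from h import *
s=r.sense();print(s["gripper_width"]*87,s["wrist_force"],s["tcp_pos"])
E
```

```text
21.826056804028102 [0.2019 0.065  0.725 ] [0.6012 0.1017 0.1778]
```

Request:
move_arm(motion=[0,0,-0.2,0,0,0,1,0,0,-0.6,0,0,0,1,0,0,-1.1,0,0,0,1,0,0,-1.6,0,0,0,1,0,0,-2.1,0,0,0,1,0,0,-2.5,0,0,0,1,0,0,-2.75,0,0,0,1,0,0,-2.75,0,0,0,1])

```text
time_s: 3.95
tcp_pos: [0.6021, 0.1017, 0.2907]
ee_rot: [[-0.043, -0.999, 0.006], [-0.999, 0.043, 0.003], [-0.003, -0.006, -1.0]]
wrist_force: [0.2, 0.7, -0.1]
gripper_width: 0.25
```

```bash
python3 - <<'E'
from h import *
for n in("side",): cv2.imwrite(f"pics/{n}2.png",imaging.capture(n))
tgt(*(fork(4)+[0.001,.001]),.288)
im=cv2.imread("pics/side2.png")
cv2.imwrite("pics/d3.png",cv2.resize(im[60:220,220:420],None,fx=3.7,fy=3.7,interpolation=cv2.INTER_CUBIC))
E
```

```text
t 4.0 tcp [0.6013 0.1017 0.2887] F [ 0.5943 -0.8576 -1.3194] w 21.4 -> [ 2.006  0.022  0.013 -0.033  0.026  0.019]
```

View pics/d3.png

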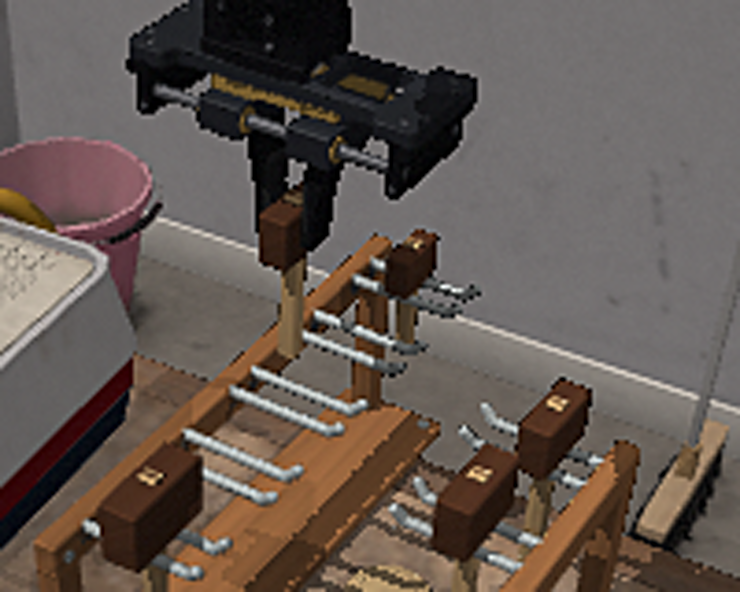

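Request:
move_arm(motion=[0.4,0,0,0,0,0,1,0.9,0,0,0,0,0,1,1.4,0.01,0,0,0,0,1,1.8,0.02,0,0,0,0,1,2.0,0.02,0,-0.03,0.02,0.02,1,2.0,0.02,0,-0.03,0.02,0.02,1,2.0,0.02,0,-0.03,0.02,0.02,1])

```text
time_s: 4.58
tcp_pos: [0.5968, 0.0215, 0.2876]
ee_rot: [[-0.046, -0.999, -0.001], [-0.999, 0.046, 0.001], [-0.0, 0.001, -1.0]]
wrist_force: [-0.8, 0.2, -1.1]
gripper_width: 0.251
```

```bash
python3 - <<'E'
from h import *
for n in("side","top"): cv2.imwrite(f"pics/{n}3.png",imaging.capture(n))
tgt(*(fork(4)+[0.001,.001]),.288)
s=r.sense();c=s["tcp_pos"]
z=c[2]-.0128
print(fit(load(3,("side",)),'b',c[0],c[1],z=z))
im=cv2.imread("pics/side3.png");im2=cv2.imread("pics/top3.png")
cv2.imwrite("pics/d4.png",cv2.resize(np.hstack([im[60:220,240:380],im2[150:310,290:430]]),None,fx=2.8,fy=2.8,interpolation=cv2.INTER_CUBIC))
E
```

```text
t 4.68 tcp [0.597  0.0223 0.288 ] F [-0.1162  0.7223 -1.2936] w 21.7 -> [ 0.019  0.002 -0.     0.005  0.006  0.004]
(np.float64(28.807906544656603), array([ 0.5976,  0.014 , -0.1782]))
```

View pics/d4.png

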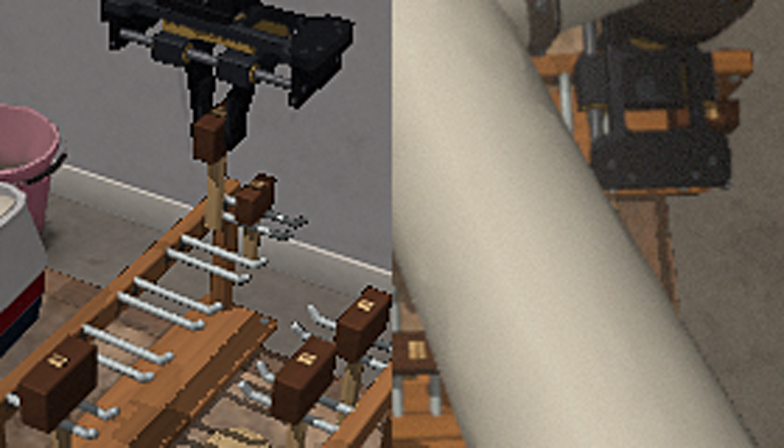

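```bash
python3 - <<'E'
from h import *
print(proj("side",[[.597,.0215,.195],[.597,.0215,.165],[.597,.0435,.195]]))
E
```

```text
[[314.9756 141.1889]
 [314.3629 150.932 ]
 [310.8136 145.5435]]
```

Request:
move_arm(motion=[0,0,0.2,0,0,0,1,0,0,0.5,0,0,0,1,0,0,0.7,0,0,0,1,0,0,0.8,0,0,0,1,0,0,0.8,0,0,0,1])

```text
time_s: 5.1
tcp_pos: [0.5963, 0.0227, 0.2543]
ee_rot: [[-0.044, -0.999, -0.003], [-0.999, 0.044, -0.0], [0.0, 0.003, -1.0]]
wrist_force: [-0.1, 0.3, -1.4]
gripper_width: 0.249
```

```bash
python3 - <<'E'
from h import *
for n in("side",): cv2.imwrite(f"pics/{n}4.png",imaging.capture(n))
tgt(*(fork(4)+[0.001,.001]),.178)
im=cv2.imread("pics/side4.png")
cv2.imwrite("pics/d5.png",cv2.resize(im[80:200,270:370],None,fx=5,fy=5,interpolation=cv2.INTER_CUBIC))
E
```

```text
t 5.15 tcp [0.5968 0.0226 0.2554] F [-0.1745 -0.3275 -1.5189] w 21.4 -> [ 0.025 -0.007  1.934  0.019  0.     0.01 ]
```

View pics/d5.png

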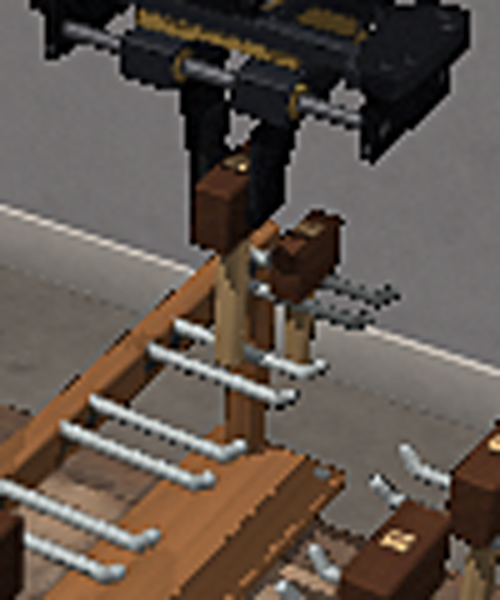

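Request:
move_arm(motion=[0.03,0,0.2,0,0,0,1,0.03,0,0.5,0.02,0,0,1,0.03,0,0.8,0.02,0,0,1,0.03,0,1.1,0.02,0,0,1,0.03,0,1.4,0.02,0,0,1,0.03,0,1.6,0.02,0,0,1,0.03,0,1.75,0.02,0,0,1,0.03,0,1.8,0.02,0,0,1,0.03,0,1.8,0.02,0,0,1])

```text
time_s: 5.9
tcp_pos: [0.5967, 0.0213, 0.1831]
ee_rot: [[-0.044, -0.999, -0.0], [-0.999, 0.044, -0.0], [0.0, 0.0, -1.0]]
wrist_force: [-0.2, -0.1, -0.9]
gripper_width: 0.249
```

```bash
python3 - <<'E'
from h import *
for n in("side",): cv2.imwrite(f"pics/{n}5.png",imaging.capture(n))
tgt(*(fork(4)+[0.001,.001]),.178)
im=cv2.imread("pics/side5.png")
cv2.imwrite("pics/d6.png",cv2.resize(im[80:200,270:370],None,fx=5,fy=5,interpolation=cv2.INTER_CUBIC))
E
```

```text
t 5.95 tcp [0.5969 0.0214 0.1837] F [ 0.21    1.3653 -0.7687] w 22.2 -> [-0.004  0.001  0.141 -0.008 -0.001  0.011]
```

View pics/d6.png

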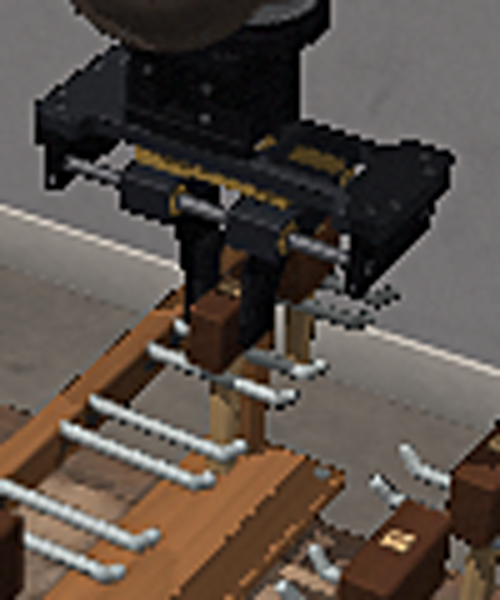

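Request:
move_arm(motion=[0,0,0.05,0,0,0,1,0,0,0.1,0,0,0,1,0,0,0.14,0,0,0,1,0,0,0.14,0,0,0,1,0,0,0.14,0,0,0,1])

```text
time_s: 6.37
tcp_pos: [0.5969, 0.0214, 0.1781]
ee_rot: [[-0.044, -0.999, 0.001], [-0.999, 0.044, -0.0], [0.0, -0.001, -1.0]]
wrist_force: [0.1, -0.7, -1.2]
gripper_width: 0.247
```

Request:
move_arm(motion=[0,0,0.02,0,0,0,1,0,0,0.03,0,0,0,1,0,0,0.03,0,0,0,1])

```text
time_s: 6.62
tcp_pos: [0.5972, 0.0214, 0.1778]
ee_rot: [[-0.044, -0.999, 0.002], [-0.999, 0.044, -0.0], [0.0, -0.002, -1.0]]
wrist_force: [-1.6, 0.1, 3.1]
gripper_width: 0.25
```

Contact (+3 N): seated. Release and rise.

Request:
move_arm(motion=[0,0,0,0,0,0,0.4,0,0,0,0,0,0,0.2,0,0,0,0,0,0,-0.1,0,0,0,0,0,0,-0.15,0,0,0,0,0,0,-0.15,0,0,-0.3,0,0,0,-0.15,0,0,-0.8,0,0,0,-0.15,0,0,-1.5,0,0,0,-0.15,0,0,-2.1,0,0,0,-0.15,0,0,-2.5,0,0,0,-0.15,0,0,-2.5,0,0,0,-0.15])

```text
time_s: 7.53
tcp_pos: [0.599, 0.0215, 0.2823]
ee_rot: [[-0.043, -0.999, 0.01], [-0.999, 0.043, 0.001], [-0.001, -0.01, -1.0]]
wrist_force: [0.7, 0.5, 0.7]
gripper_width: 0.574
```

```bash
python3 - <<'E'
from h import *
for n in("side",): cv2.imwrite(f"pics/{n}6.png",imaging.capture(n))
print(fit(load(6,("side",)),'b',.597,.0208,yaw0=-.04))
tgt(.4310,.0660,.28)
im=cv2.imread("pics/side6.png")
cv2.imwrite("pics/d7.png",cv2.resize(im[80:260,240:440],None,fx=3.3,fy=3.3,interpolation=cv2.INTER_CUBIC))
E
```

```text
(np.float64(31.20250010238643), array([ 0.5982,  0.0141, -0.0262]))
t 7.58 tcp [0.5978 0.0216 0.2797] F [ 0.6623 -0.9399 -0.0252] w 50.3 -> [-0.927  4.216 -0.031 -0.069  0.014  0.015]
```

View pics/d7.png

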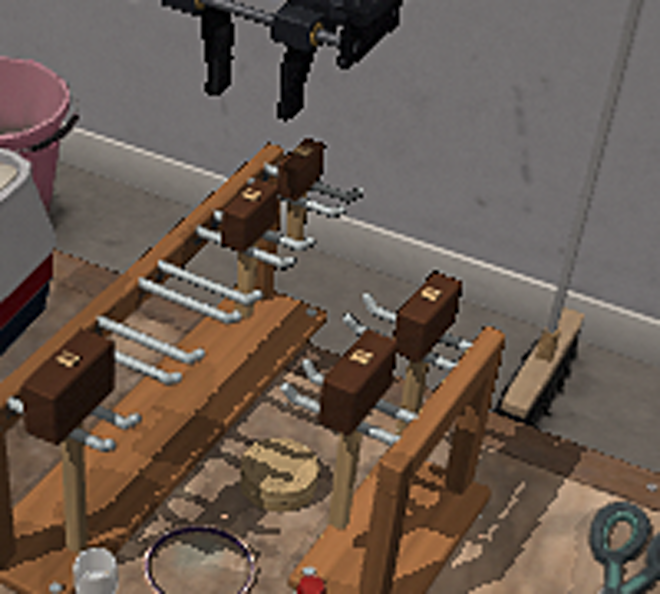

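Request:
move_arm(motion=[-0.1,0.6,0,0,0,0,-0.15,-0.3,1.4,0,0,0,0,-0.15,-0.5,2.2,0,0,0,0,-0.15,-0.7,3,0,0,0,0,-0.15,-0.85,3.7,0,0,0,0,-0.15,-0.93,4.2,0,-0.07,0,0,-0.15,-0.93,4.22,0,-0.07,0,0,-0.15,-0.93,4.22,0.5,-0.07,0,0,-0.15,-0.93,4.22,1,-0.07,0,0,-0.15,-0.93,4.22,1.4,-0.07,0,0,-0.15,-0.93,4.22,1.4,-0.07,0,0,-0.15,-0.93,4.22,1.4,-0.07,0,0,-0.15])

```text
time_s: 8.58
tcp_pos: [0.431, 0.0657, 0.2217]
ee_rot: [[-0.044, -0.999, -0.003], [-0.999, 0.044, -0.001], [0.001, 0.003, -1.0]]
wrist_force: [0.8, 0.1, 0.3]
gripper_width: 0.579
```

```bash
python3 - <<'E'
from h import *
for n in("side",): cv2.imwrite(f"pics/{n}7.png",imaging.capture(n))
tgt(.4308,.0660,.1785)
im=cv2.imread("pics/side7.png")
cv2.imwrite("pics/d8.png",cv2.resize(im[80:260,240:440],None,fx=3.3,fy=3.3,interpolation=cv2.INTER_CUBIC))
E
```

```text
t 8.63 tcp [0.4317 0.0661 0.2228] F [-0.3878  0.1919  0.5138] w 49.8 -> [0.003 0.023 1.107 0.003 0.005 0.015]
```

View pics/d8.png

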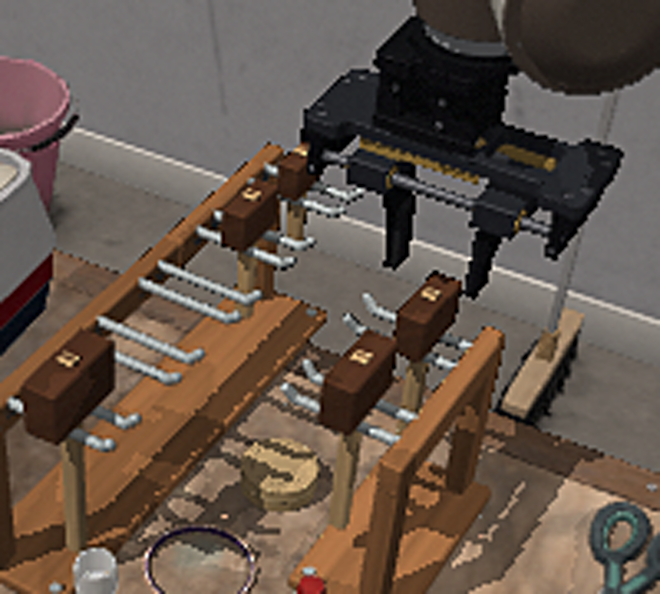

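Request:
move_arm(motion=[0,0.02,0.4,0,0,0,-0.15,0,0.02,0.8,0,0,0,-0.15,0,0.02,1.05,0,0,0,-0.15,0,0.02,1.1,0,0,0,-0.15,0,0.02,1.1,0,0,0,-0.15,0,0.02,1.1,0,0,0,0.3,0,0.02,1.1,0,0,0,0.6,0,0.02,1.1,0,0,0,1,0,0.02,1.1,0,0,0,1,0,0.02,1.1,0,0,0,1,0,0.02,1.1,0,0,0,1])

```text
time_s: 9.55
tcp_pos: [0.4313, 0.0663, 0.1792]
ee_rot: [[-0.043, -0.999, 0.001], [-0.999, 0.043, 0.001], [-0.001, -0.001, -1.0]]
wrist_force: [0.5, -0.3, 0.5]
gripper_width: 0.273
```

Request:
move_arm(motion=[0,0,-0.2,0,0,0,1,0,0,-0.6,0,0,0,1,0,0,-1.1,0,0,0,1,0,0,-1.7,0,0,0,1,0,0,-2.3,0,0,0,1,0,0,-2.8,0,0,0,1,0,0,-3.1,0,0,0,1,0,0,-3.25,0,0,0,1,0,0,-3.25,0,0,0,1])

```text
time_s: 10.3
tcp_pos: [0.4315, 0.0663, 0.3105]
ee_rot: [[-0.043, -0.999, 0.003], [-0.999, 0.043, 0.002], [-0.002, -0.003, -1.0]]
wrist_force: [0.0, -0.3, -1.9]
gripper_width: 0.271
```

```bash
python3 - <<'E'
from h import *
for n in("side",): cv2.imwrite(f"pics/{n}8.png",imaging.capture(n))
tgt(*(fork(3)+[0.001,.0005]),.308)
im=cv2.imread("pics/side8.png")
cv2.imwrite("pics/d9.png",cv2.resize(im[20:260,220:440],None,fx=2.4,fy=2.4,interpolation=cv2.INTER_CUBIC))
E
```

```text
t 10.35 tcp [0.4309 0.0662 0.3091] F [-1.1844 -0.1628 -1.9344] w 23.9 -> [-1.054 -4.199  0.032 -0.006  0.015  0.016]
```

View pics/d9.png

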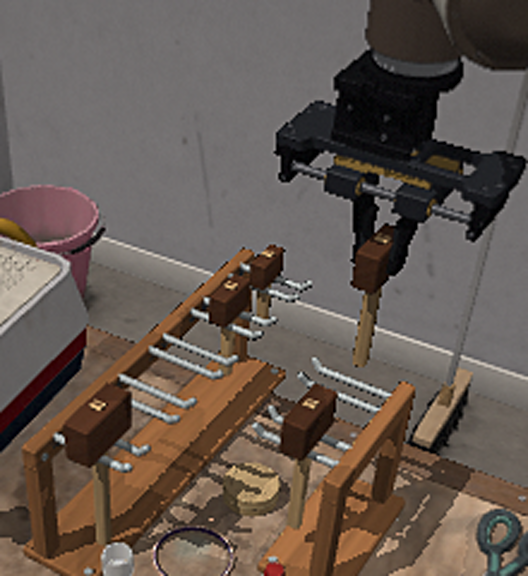

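```bash
python3 - <<'E'
from h import *
print(fit(load(8,("side",)),'c',.431,.0657,z=.2949,yaw0=-.045))
E
```

```text
(np.float64(28.117310217548525), array([ 0.4315,  0.0606, -0.1295]))
```

Request:
move_arm(motion=[-0.2,-0.6,0,0,0,0,1,-0.4,-1.4,0,0,0,0,1,-0.6,-2.2,0,0,0,0,1,-0.8,-3.0,0,0,0,0,1,-0.95,-3.6,0,0,0,0,1,-1.03,-4.0,0.0,0,0,0,1,-1.05,-4.19,0.0,0,0.01,0.02,1,-1.05,-4.2,0.02,0,0.01,0.02,1,-1.05,-4.2,0.02,0,0.01,0.02,1,-1.05,-4.2,0.02,0,0.01,0.02,1])

```text
time_s: 11.18
tcp_pos: [0.5994, 0.1005, 0.3083]
ee_rot: [[-0.045, -0.999, -0.001], [-0.999, 0.045, 0.0], [-0.0, 0.001, -1.0]]
wrist_force: [-1.1, 0.6, -1.5]
gripper_width: 0.275
```

```bash
python3 - <<'E'
from h import *
for n in("side",): cv2.imwrite(f"pics/{n}9.png",imaging.capture(n))
tgt(*(fork(3)+[0.001,.0005]),.18)
c=r.sense()["tcp_pos"]
print(fit(load(9,("side",)),'c',c[0],c[1],z=c[2]-.0142,yaw0=-.045))
im=cv2.imread("pics/side9.png")
cv2.imwrite("pics/d10.png",cv2.resize(im[60:220,230:370],None,fx=3.7,fy=3.7,interpolation=cv2.INTER_CUBIC))
E
```

```text
t 11.23 tcp [0.5995 0.1006 0.3088] F [-0.1651  0.3588 -1.964 ] w 23.5 -> [-0.01  -0.025  3.22  -0.003  0.006 -0.002]
(np.float64(27.380688663295736), array([ 0.6007,  0.0949, -0.1178]))
```

View pics/d10.png

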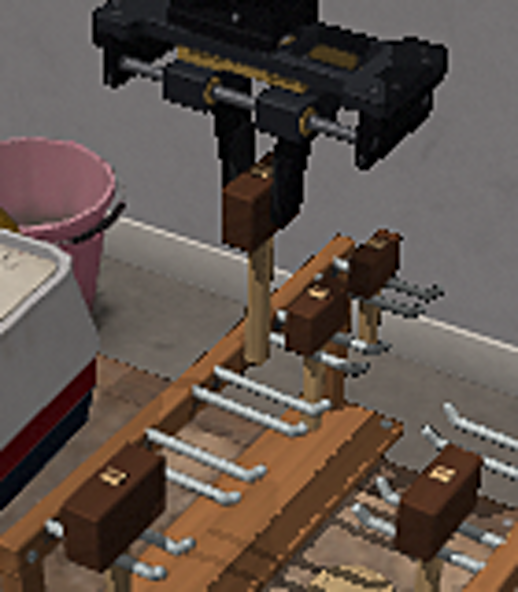

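Request:
move_arm(motion=[0,-0.02,0.2,0,0,0,1,0,-0.02,0.5,0,0,0,1,0,-0.02,0.7,0,0,0,1,0,-0.02,0.75,0,0,0,1,0,-0.02,0.75,0,0,0,1])

```text
time_s: 11.65
tcp_pos: [0.5996, 0.1004, 0.278]
ee_rot: [[-0.045, -0.999, -0.001], [-0.999, 0.045, -0.0], [0.0, 0.001, -1.0]]
wrist_force: [-1.3, 0.6, -2.0]
gripper_width: 0.274
```

```bash
python3 - <<'E'
from h import *
for n in("side",): cv2.imwrite(f"pics/{n}10.png",imaging.capture(n))
tgt(*(fork(3)+[0.001,.0005]),.18)
im=cv2.imread("pics/side10.png")
cv2.imwrite("pics/d11.png",cv2.resize(im[110:200,260:350],None,fx=6.5,fy=6.5,interpolation=cv2.INTER_CUBIC))
E
```

```text
t 11.7 tcp [0.6001 0.1005 0.2788] F [-0.3226  0.2429 -1.4957] w 23.9 -> [-0.014 -0.01   2.47  -0.002  0.001  0.   ]
```

View pics/d11.png

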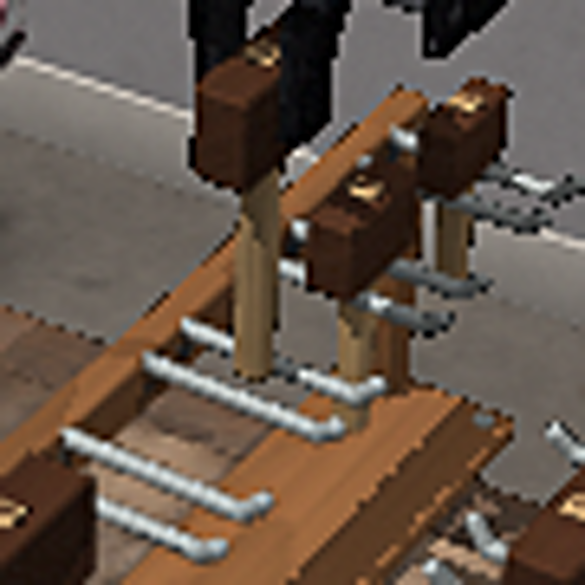

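Request:
move_arm(motion=[-0.01,0,0.2,0,0,0,1,-0.01,0,0.6,0,0,0,1,-0.01,0,1.0,0,0,0,1,-0.01,0,1.4,0,0,0,1,-0.01,0,1.8,0,0,0,1,-0.01,0,2.1,0,0,0,1,-0.01,0,2.3,0,0,0,1,-0.01,0,2.38,0,0,0,1,-0.01,0,2.38,0,0,0,1])

```text
time_s: 12.45
tcp_pos: [0.6, 0.1008, 0.183]
ee_rot: [[-0.045, -0.999, -0.001], [-0.999, 0.045, -0.0], [0.0, 0.001, -1.0]]
wrist_force: [-0.6, -0.5, -1.9]
gripper_width: 0.272
```

```bash
python3 - <<'E'
from h import *
tgt(*(fork(3)+[0.001,.0005]),.1792)
E
```

```text
t 12.45 tcp [0.6    0.1008 0.183 ] F [-0.5847 -0.5009 -1.8617] w 23.6 -> [-0.006 -0.014  0.096  0.008 -0.004  0.001]
```

Request:
move_arm(motion=[0,0,0.05,0,0,0,1,0,0,0.09,0,0,0,1,0,0,0.11,0,0,0,1,0,0,0.11,0,0,0,1])

```text
time_s: 12.78
tcp_pos: [0.6003, 0.1009, 0.1793]
ee_rot: [[-0.045, -0.999, 0.001], [-0.999, 0.045, 0.0], [-0.0, -0.001, -1.0]]
wrist_force: [-0.3, 0.2, -1.4]
gripper_width: 0.271
```

Request:
move_arm(motion=[0,0,0.02,0,0,0,1,0,0,0.03,0,0,0,1,0,0,0.03,0,0,0,1])

```text
time_s: 13.03
tcp_pos: [0.6004, 0.1009, 0.1792]
ee_rot: [[-0.045, -0.999, 0.001], [-0.999, 0.045, 0.0], [-0.0, -0.001, -1.0]]
wrist_force: [-2.1, 0.8, 5.1]
gripper_width: 0.273
```

Seated (+5 N). Release and rise, then over d.

Request:
move_arm(motion=[0,0,0,0,0,0,0.4,0,0,0,0,0,0,0.2,0,0,0,0,0,0,-0.1,0,0,0,0,0,0,-0.15,0,0,0,0,0,0,-0.15,0,0,-0.3,0,0,0,-0.15,0,0,-0.8,0,0,0,-0.15,0,0,-1.5,0,0,0,-0.15,0,0,-2.1,0,0,0,-0.15,0,0,-2.5,0,0,0,-0.15,0,0,-2.5,0,0,0,-0.15])

```text
time_s: 13.95
tcp_pos: [0.6022, 0.1013, 0.2838]
ee_rot: [[-0.044, -0.999, 0.01], [-0.999, 0.044, 0.002], [-0.003, -0.01, -1.0]]
wrist_force: [1.3, 0.2, 0.6]
gripper_width: 0.57
```

```bash
python3 - <<'E'
from h import *
for n in("side",): cv2.imwrite(f"pics/{n}11.png",imaging.capture(n))
print(fit(load(11,("side",)),'c',.6,.1,yaw0=-.04))
tgt(.4425,.1558,.28)
im=cv2.imread("pics/side11.png")
cv2.imwrite("pics/d12.png",cv2.resize(im[80:260,230:420],None,fx=3.3,fy=3.3,interpolation=cv2.INTER_CUBIC))
E
```

```text
(np.float64(30.48597716330103), array([ 0.6022,  0.0955, -0.0423]))
t 14.0 tcp [0.6011 0.1012 0.2812] F [-0.2074  0.107  -0.4267] w 49.8 -> [-1.186  4.022  0.01  -0.063  0.023  0.006]
```

View pics/d12.png

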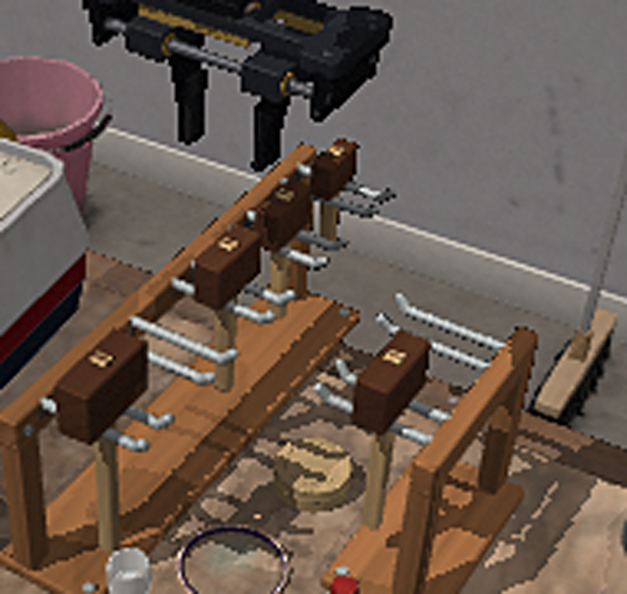

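Request:
move_arm(motion=[-0.2,0.6,0,0,0,0,-0.15,-0.4,1.4,0,0,0,0,-0.15,-0.6,2.2,0,0,0,0,-0.15,-0.9,3,0,0,0,0,-0.15,-1.1,3.6,0,0,0,0,-0.15,-1.18,4.0,0,-0.06,0.02,0,-0.15,-1.18,4.02,0,-0.06,0.02,0,-0.15,-1.18,4.02,0.5,-0.06,0.02,0,-0.15,-1.18,4.02,1,-0.06,0.02,0,-0.15,-1.18,4.02,1.3,-0.06,0.02,0,-0.15,-1.18,4.02,1.3,-0.06,0.02,0,-0.15,-1.18,4.02,1.3,-0.06,0.02,0,-0.15])

```text
time_s: 15.0
tcp_pos: [0.443, 0.1551, 0.2273]
ee_rot: [[-0.045, -0.999, -0.002], [-0.999, 0.045, -0.002], [0.002, 0.002, -1.0]]
wrist_force: [0.6, 0.2, 0.5]
gripper_width: 0.574
```

```bash
python3 - <<'E'
from h import *
for n in("side","top"): cv2.imwrite(f"pics/{n}12.png",imaging.capture(n))
tgt(.4425,.1558,.1805)
im=cv2.imread("pics/side12.png")[80:260,230:420];im2=cv2.imread("pics/top12.png")[150:330,200:430]
cv2.imwrite("pics/d13.png",cv2.resize(np.hstack([im,im2]),None,fx=1.9,fy=1.9,interpolation=cv2.INTER_CUBIC))
E
```

```text
t 15.1 tcp [0.4437 0.1557 0.2289] F [ 1.6908  0.1495 -0.5935] w 50.4 -> [-0.     0.031  1.209 -0.013  0.005  0.003]
```

View pics/d13.png

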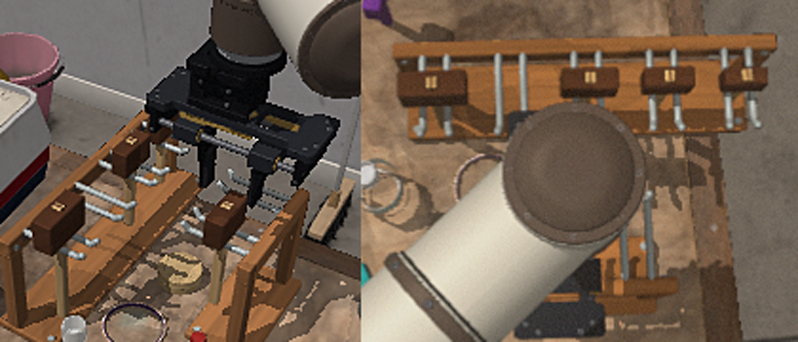

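```bash
python3 - <<'E'
from h import *
t=load(12,("top",))
for k,x,y in(('b',.597,.0205),('c',.6,.1),('e',.604,.2594),('a',.593,-.0587)): print(k,fit(t,k,x,y,yaw0=-.04))
E
```

```text
b (np.float64(38.967863013420455), array([ 0.5964,  0.0203, -0.0474]))
c (np.float64(37.98128346647891), array([ 0.5991,  0.1015, -0.0659]))
e (np.float64(30.33915676547984), array([ 0.6045,  0.2601, -0.0773]))
a (np.float64(26.104695645095603), array([ 0.5932, -0.0583, -0.03  ]))
```

Request:
move_arm(motion=[0,0.03,0.4,0,0,0,-0.15,0,0.03,0.8,0,0,0,-0.15,0,0.03,1.1,0,0,0,-0.15,0,0.03,1.2,0,0,0,-0.15,0,0.03,1.2,0,0,0,-0.15,0,0.03,1.2,0,0,0,0.3,0,0.03,1.2,0,0,0,0.6,0,0.03,1.2,0,0,0,1,0,0.03,1.2,0,0,0,1,0,0.03,1.2,0,0,0,1,0,0.03,1.2,0,0,0,1])

```text
time_s: 16.02
tcp_pos: [0.4429, 0.1561, 0.1814]
ee_rot: [[-0.044, -0.999, 0.002], [-0.999, 0.044, 0.001], [-0.001, -0.002, -1.0]]
wrist_force: [-0.6, -0.2, 1.6]
gripper_width: 0.296
```

Request:
move_arm(motion=[0,0,-0.2,0,0,0,1,0,0,-0.6,0,0,0,1,0,0,-1.1,0,0,0,1,0,0,-1.7,0,0,0,1,0,0,-2.3,0,0,0,1,0,0,-2.9,0,0,0,1,0,0,-3.4,0,0,0,1,0,0,-3.7,0,0,0,1,0,0,-3.8,0,0,0,1,0,0,-3.8,0,0,0,1])

```text
time_s: 16.85
tcp_pos: [0.4426, 0.156, 0.3343]
ee_rot: [[-0.044, -0.999, 0.004], [-0.999, 0.044, 0.002], [-0.003, -0.003, -1.0]]
wrist_force: [0.3, -0.7, -1.5]
gripper_width: 0.294
```

```bash
python3 - <<'E'
from h import *
for n in("side",): cv2.imwrite(f"pics/{n}13.png",imaging.capture(n))
tgt(*(fork(2)+[0.001,.0005]),.331)
im=cv2.imread("pics/side13.png")
cv2.imwrite("pics/d14.png",cv2.resize(im[20:260,220:440],None,fx=2.4,fy=2.4,interpolation=cv2.INTER_CUBIC))
E
```

```text
t 16.9 tcp [0.4421 0.1558 0.3331] F [ 0.2254 -0.4087 -1.7942] w 25.4 -> [-0.808 -4.017  0.059 -0.017  0.015  0.004]
```

View pics/d14.png

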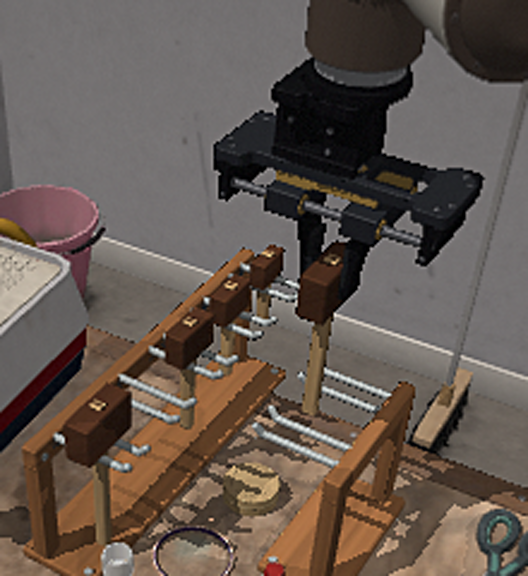

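Request:
move_arm(motion=[-0.2,-0.6,0,0,0,0,1,-0.35,-1.4,0,0,0,0,1,-0.5,-2.2,0,0,0,0,1,-0.65,-3.0,0,0,0,0,1,-0.75,-3.6,0,0,0,0,1,-0.8,-3.9,0.0,0,0,0,1,-0.81,-4.02,0.0,0,0.01,0,1,-0.81,-4.02,0.05,0,0.01,0,1,-0.81,-4.02,0.05,0,0.01,0,1,-0.81,-4.02,0.4,0,0.01,0,1,-0.81,-4.02,0.7,0,0.01,0,1,-0.81,-4.02,0.8,0,0.01,0,1,-0.81,-4.02,0.8,0,0.01,0,1])

```text
time_s: 17.98
tcp_pos: [0.6027, 0.1808, 0.3006]
ee_rot: [[-0.044, -0.999, -0.001], [-0.999, 0.044, -0.001], [0.001, 0.001, -1.0]]
wrist_force: [-0.9, 0.5, -1.3]
gripper_width: 0.296
```

```bash
python3 - <<'E'
from h import *
for n in("side",): cv2.imwrite(f"pics/{n}14.png",imaging.capture(n))
tgt(*(fork(2)+[0.001,.0005]),.1814)
im=cv2.imread("pics/side14.png")
cv2.imwrite("pics/d15.png",cv2.resize(im[110:220,230:330],None,fx=5.4,fy=5.4,interpolation=cv2.INTER_CUBIC))
E
```

```text
t 18.03 tcp [0.6034 0.1809 0.3017] F [ 0.8858  0.5851 -0.514 ] w 25.7 -> [-0.002 -0.013  3.006 -0.014 -0.     0.01 ]
```

View pics/d15.png

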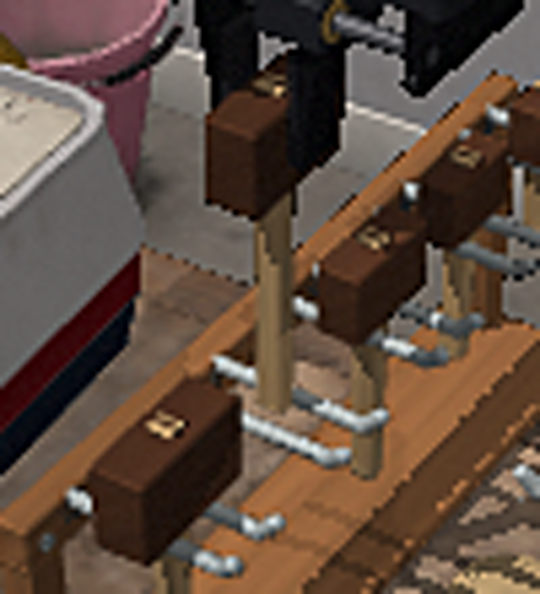

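Request:
move_arm(motion=[0,-0.01,0.2,0,0,0,1,0,-0.01,0.6,0,0,0,1,0,-0.01,1.0,0,0,0,1,0,-0.01,1.4,0,0,0,1,0,-0.01,1.8,0,0,0,1,0,-0.01,2.2,0,0,0,1,0,-0.01,2.5,0,0,0,1,0,-0.01,2.75,0,0,0,1,0,-0.01,2.88,0,0,0,1,0,-0.01,2.88,0,0,0,1,0,-0.01,2.88,0,0,0,1])

```text
time_s: 18.95
tcp_pos: [0.6043, 0.181, 0.187]
ee_rot: [[-0.044, -0.999, 0.002], [-0.999, 0.044, 0.0], [-0.0, -0.002, -1.0]]
wrist_force: [0.1, 0.6, -1.4]
gripper_width: 0.296
```

```bash
python3 - <<'E'
from h import *
tgt(*(fork(2)+[0.001,.0005]),.1814)
E
```

```text
t 18.95 tcp [0.6043 0.181  0.187 ] F [ 0.09    0.5615 -1.3743] w 25.8 -> [ 0.001  0.006  0.14  -0.025  0.002  0.013]
```

Request:
move_arm(motion=[0,0,0.05,-0.02,0,0,1,0,0,0.1,-0.02,0,0,1,0,0,0.14,-0.02,0,0,1,0,0,0.14,-0.02,0,0,1])

```text
time_s: 19.28
tcp_pos: [0.6045, 0.1811, 0.1816]
ee_rot: [[-0.044, -0.999, 0.001], [-0.999, 0.044, 0.0], [-0.0, -0.001, -1.0]]
wrist_force: [-0.6, 0.1, -1.1]
gripper_width: 0.296
```

Request:
move_arm(motion=[0,0,0.02,0,0,0,1,0,0,0.03,0,0,0,1,0,0,0.03,0,0,0,1])

```text
time_s: 19.53
tcp_pos: [0.6046, 0.181, 0.1815]
ee_rot: [[-0.044, -0.999, 0.002], [-0.999, 0.044, 0.0], [-0.001, -0.002, -1.0]]
wrist_force: [-2.2, -0.2, 3.6]
gripper_width: 0.298
```

Request:
move_arm(motion=[0,0,0,0,0,0,0.4,0,0,0,0,0,0,0.2,0,0,0,0,0,0,-0.1,0,0,0,0,0,0,-0.15,0,0,0,0,0,0,-0.15,0,0,-0.3,0,0,0,-0.15,0,0,-0.8,0,0,0,-0.15,0,0,-1.5,0,0,0,-0.15,0,0,-2.3,0,0,0,-0.15,0,0,-3.0,0,0,0,-0.15,-0.3,0.6,-3.5,0,0,0,-0.15,-1,1.3,-3.8,0,0,0,-0.15,-1.7,2,-3.8,0,0,0,-0.15,-2.4,2.7,-3.8,0,0,0,-0.15,-3.1,3.4,-3.8,0,0,0,-0.15,-3.8,4.1,-3.8,0,0,0,-0.15,-4.5,4.8,-3.8,0,0,0,-0.15,-5.2,5.3,-3.8,0,0,0,-0.15,-6,5.8,-3.8,0,0,0,-0.15,-6.8,6.3,-3.8,0,0,0,-0.15])

```text
time_s: 21.2
tcp_pos: [0.3631, 0.4649, 0.3337]
ee_rot: [[-0.043, -0.999, 0.002], [-0.999, 0.043, 0.001], [-0.002, -0.002, -1.0]]
wrist_force: [1.8, 0.2, -0.6]
gripper_width: 0.578
```

Request:
move_arm(motion=[-0.7,0.5,0,0,0,0,-0.15,-1.4,1,0,0,0,0,-0.15,-2.1,1.4,0,0,0,0,-0.15,-2.8,1.8,0,0,0,0,-0.15,-3.3,2.1,0,0,0,0,-0.15,-3.3,2.1,0,0,0,0,-0.15,-3.3,2.1,0,0,0,0,-0.15])

```text
time_s: 21.78
tcp_pos: [0.284, 0.6013, 0.3325]
ee_rot: [[-0.042, -0.999, 0.002], [-0.999, 0.042, -0.0], [0.0, -0.002, -1.0]]
wrist_force: [-0.4, 0.1, 0.3]
gripper_width: 0.575
```

```bash
python3 - <<'E'
from h import *
for n in("side","top"): cv2.imwrite(f"pics/{n}15.png",imaging.capture(n))
s=r.sense();print(s["time_s"],s["tcp_pos"],s["wrist_force"])
im=cv2.imread("pics/side15.png")[100:300,190:430];im2=cv2.imread("pics/top15.png")[140:340,190:430]
cv2.imwrite("pics/d16.png",cv2.resize(np.vstack([im,im2]),None,fx=1.5*.99,fy=1.5*.99,interpolation=cv2.INTER_CUBIC))
t=load(15,("top",))
for k,i in zip('edcba',range(1,6)): print(k,fork(i),fit(t,k,*fork(i),yaw0=-.04))
E
```

```text
21.8833 [0.2852 0.5999 0.3337] [ 0.2718 -0.1841 -0.2436]
e [0.6067 0.2603] (np.float64(30.79336239608568), array([ 0.6037,  0.2598, -0.0456]))
d [0.6031 0.1804] (np.float64(35.3460584173533), array([ 0.6032,  0.1808, -0.0686]))
c [0.5995 0.1005] (np.float64(37.943342543103306), array([ 0.5988,  0.1009, -0.056 ]))
b [0.5959 0.0206] (np.float64(38.86607148535086), array([ 0.5964,  0.0201, -0.0492]))
a [ 0.5923 -0.0593] (np.float64(26.19455135646829), array([ 0.5932, -0.0581, -0.0133]))
```

View pics/d16.png

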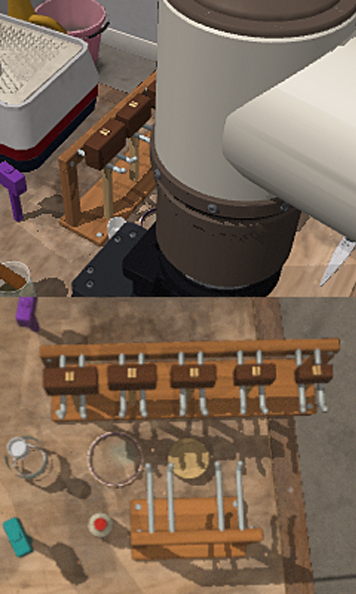

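```bash
python3 -c "
from station import r
print(r.finish_job())"
```

```text
the job is handed in; nothing more can be done
None
```

The row is now graded from left to right as e, d, c, b, a, and I handed the job in at about 22 s of the 67 s allowed.

**Moves:** The middle fork held mallet_b, so I moved it to fork 4 first. Then I hung mallet_c, from the stand's right place, on fork 3, and mallet_d, from its left place, on fork 2. The gripper closed to 21.8, 23.7 and 25.7 mm, which matches the b, c and d head thicknesses. I opened the jaws each time only after feeling a seating force of 3 to 5 N.

**Final top picture:**
- **Moved mallets:** b, c and d are within about 1 mm of their seats and within about 1.5° of square, with handles down between the prongs.
- **End mallets:** a and e are within 1 mm of their positions at the start.
- **Rest of the bench:** the bottles, tin and foil ring look undisturbed.

**Checks that disagreed or were missing:**
- Fits from the side camera alone put b and c about 5 mm off along the rack. I discounted them because dark heads behind blur those outlines and the top-camera fits showed both centred.
- In the last side picture the arm hid most of the rack, so that final check rests on the top camera. No side view shows d after release.

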